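Take down the skimmer and hold it dish-up over the bowl

ROBOT

A 7-joint arm with a two-finger parallel gripper is mounted at the origin on the work surface. World frame = base frame: x ahead of the robot, y to its left, z up, the work surface at z = 0. Lengths are in m, angles in rad, forces in N, time in s.
With the tool pointing down it reaches from about 0.4 to 0.85 m from the base axis. Payload 4.5 kg.
Tool frame: the origin (TCP) lies midway between the tips of the shut fingers; the grasp point (between the pads) lies robot.grasp_offset behind it (robot.grasp_offset is the distance from the TCP to the grasp point, in m); z points along the fingers, y is the direction in which the jaws open and shut (so a half turn about z gives the same grasp; the last joint's range is limited). The gripper opens to 85 mm and grips with 20 to 120 N. Pads are 22 mm wide; open, the fingers measure 114 mm over their backs; the gripper's body (76 mm by 85 mm) begins 54 mm behind the grasp point. The pads swing forward as they close: fully open they stand 13 mm farther back than shut.
Start: joints at [1.278, 0.689, -0.195, 1.565, 0.157, 0.902, -0.215], TCP at [0.201, -0.592, 0.231] pointing down, gripper open.
Joint ranges: [-3.01, 3.01], [-0.46, 2.08], [-1.47, 1.51], [0.13, 2.56], [-1, 4.14], [0.04, 2.09], [-2.66, 2.66]. Speed limits (rad/s): [2.57, 2.57, 3.14, 3.14, 3.14, 3.14, 3.14].

INTERFACE

Orientations are given as a unit quaternion [x, y, z, w].
In Python, from bench import status, eyes, ticket, robot gives the robot as it stands. The module is installed in compiled form; this text tells all that it offers.
- The arm moves only by the tool jog_arm, never from a script. Its arguments are lists of equal length, an entry for each row: "translation": the shift along the tool's x, y, z in m, a list of three; "twist": the turn about the tool's z in rad. In form: {"translation": [[tx, ty, tz], ...], "twist": [twist, ...]}. A call has exactly 5 rows; each row shifts and turns the commanded pose from where the row before left it, along the tool's axes as they then stand; what a row does not reach is not made up. A row lasts 1/8 s, in which the tool goes at most 62.5 mm and 10.7 degrees, less where a joint would pass 70% of its speed; a pose out of reach is approached as far as the arm can. A call with a gripper value outside its range is refused whole. "fingers" is the closure in counts, from 0 (fully open) to 255 (shut), set as the call begins (left out, the last holds). The fingers move at their own pace and stop on an object; "grip_force" is the grip in N (left out, the last holds). Time passes only in rows, so rows that do not move let the fingers close, or fill a call up. It gives the time, the measured TCP pose, the force and the opening at its end, in the units of the state.
- status.read_state(): the state, without advancing time (a new reading comes with each control period).
- eyes.get_image(name): name is "scene" or "top" or "wrist"; returns the picture (480x640x3 uint8, red, green, blue); there is no depth.
- eyes.calibration(name): a dict with "mtx" (3x3 intrinsics, pixels), "dist_coeffs" ([k1, k2, p1, p2, k3] as OpenCV has them; the pictures are not rectified), "R" (3x3) and "t" (3): a world point X has camera coordinates R X + t; the wrist camera has in their place "T_tool_cam" (4x4, takes a point from camera to tool coordinates, whose origin is the TCP and whose axes are the flange's). Camera axes: x right, y down, z forward; pixel columns grow to the right and rows downward; lengths in m; the calibration is good to about 2 mm. A picture is of the moment at which its call begins: read the wrist's pose just before it. calibration takes no time and is no camera call.
- ticket.job_done(): hands the job in, once; it reports no verdict.
The state is a dict: "clock": time; "q": joint angles; "dq": joint speeds; "tau": joint torques, N m; "ee_pos": TCP position; "eef_rot": TCP orientation; "contact_force": force on the tool from outside, world axes, zero at the start; "wrist_torque": the same for the moment, N m; "gripper_width": finger opening in m.
Only numpy, scipy, OpenCV 4.12 (cv2) and the standard library are available. Lean on these libraries where they do the work, as an engineer would, in place of code of your own. Each camera call takes 0.05 s, during which the arm holds its last target.

TASK

I am about to tip the mussels out to drain: draw the steel skimmer out of its spring clip on the wall and hold it for me over the ceramic bowl, hollow side of the dish up and level, centred a few centimetres above the rim and clear of the bowl. Do not lay it down or touch the ledge with it, and leave the bowl, the beech paddle and everything else where they are. Finish still holding it there, steady.

Things in the scene. Friction and masses are not known exactly. Their poses are not given: they have to be found in the camera images.
- skimmer_grip (a point): Centre of the steel skimmer's grip, a straight bar 21 mm wide (own x), 20 mm deep (own y) and 90 mm long (own z, up while it hangs), all of it free above the clip; its lower shoulder (z = -45 mm) rests on the clip. Own -y is the front: away from the wall, within 15 degrees, while it hangs. The skimmer weighs 180 to 290 g; the dish centre lies at (0, -31.5, -205.1) mm from here.
- skimmer_heel (a point): Where the skimmer's straight round shaft (12 mm diameter, coming down from the grip's shoulder 115 mm above) meets the rim of the dish. Axes as at skimmer_grip. The skimmer hangs upright, grip up and dish down, in one of the two middle clips, which holds the topmost 22 mm of the shaft.
- skimmer_dish (a point): Centre of the skimmer's round perforated dish (110 mm across, 13 mm deep) in the plane of its rim. Own z points out of the hollow side, square to the rim plane: up when level; while it hangs, away from the wall and 35 degrees upward. Own +y points to the heel, 55 mm away, from where shaft and grip rise 35 degrees above the rim plane on the hollow side.
- bowl_rim (a point): Yellow ceramic bowl, empty, standing upright on the ledge: this point is the centre of its round mouth in the plane of the rim, 75 mm above the ledge. 170 mm across at the rim, 84 mm at the foot, wall 5 mm, 550 g. Own z points up.
- wall: Low white plaster wall on the left of the ledge, fixed, 620 mm long (own x), 90 mm thick, 360 mm high. Origin: middle of the foot of its face; own -y points out of the face into the room, own z up. A steel strip 45 mm high along the face carries four spring clips, at x = -210, -70, 70 and 210 mm; the outer two are empty, the middle two hold skimmer and beech paddle, either way round.
- strip (a point): Middle of the clip strip, 222 mm up and 55 mm before the wall's face, on the line of the held shafts' axes. Axes as the wall. Clips are 22 mm high, 40 mm wide and reach 17 mm farther out. Their two spring jaws grip the shaft and give way with 5 to 15 N when it is drawn straight out of the face (own -y); after about 10 mm it is free, but still has to clear the wall and strip.
- paddle: Beech paddle, 110 g, hanging in the other middle clip of the strip: round grip of 23 mm diameter and 96 mm long above the clip, 12 mm shaft, flat blade 76 mm wide and 9 mm thick below. Origin on its axis at the shoulder under the grip, at the top of the clip. Must stay there.
- pan: Steel paella pan, 300 mm across and 42 mm high, with a loop handle at its own +y and -y sides (364 mm over the handles, 50 mm high). Origin under its centre. Bystander. All stand on the travertine ledge, top at height 0; along its left and right edges, more than 0.58 m to the side, stand a knife block, plates, boards and a bread box, all fixed.
- canister: Clear acrylic canister with a white snap lid, 106 mm across, 151 mm high. Origin under its centre. Bystander.
- saltpot: Round terracotta salt pot with a wooden lid, 80 mm across, 83 mm high. Origin under its centre. Bystander.
- mill: Dark wooden pepper mill, 54 mm across, 152 mm high. Origin under its centre. Bystander.
- oil: Green glass oil bottle, 60 mm across, 225 mm high. Origin under its centre. Bystander.
- tumbler: Glass tumbler, 68 mm across, 85 mm high. Origin under its centre. Bystander.
There are look-alikes about, which are no part of the job. What is shaped like the part that bears bowl_rim but turquoise is not meant.

How it is judged:
On the way:
1. the skimmer is drawn out of its clip, free of wall and strip, held by the fingers and raised off the ledge (y of skimmer_grip in the frame of wall below -0.085 m and contact force between skimmer and wall below 0.1 N and contact force between skimmer and the fingers above 1 N and height (world z) of skimmer_dish above 0.03 m), for 0.2 s.
At the end, for the whole second after the job is handed in: The fingers hold the skimmer steady, touching nothing else: dish hollow side up and level within 12 degrees, its centre within 30 mm of the bowl's axis and 18 to 110 mm above the plane of the bowl's rim; bowl upright and within 20 mm of where it stood, paddle within 20 mm of where it hung (contact force between skimmer and the fingers above 1 N and horizontal distance between skimmer_dish and bowl_rim below 0.03 m and z of skimmer_dish in the frame of bowl_rim between 0.018 and 0.11 m and angle between skimmer_dish's own z axis and vertical below 0.21 rad and linear speed of skimmer below 0.03 m/s and angular speed of skimmer below 0.15 rad/s and contact force between skimmer and bowl below 0.1 N and contact force between skimmer and wall below 0.1 N and contact force between skimmer and pan below 0.1 N and contact force between skimmer and canister below 0.1 N and contact force between skimmer and mill below 0.1 N and contact force between skimmer and saltpot below 0.1 N and contact force between skimmer and tumbler below 0.1 N and contact force between skimmer and oil below 0.1 N and contact force between skimmer and paddle below 0.1 N and distance of each of bowl_rim, paddle from where it was at the start of the episode below 0.02 m and angle between bowl_rim's own z axis and vertical below 0.1 rad); the arm keeps its last pose, push and grip.
It fails at once if the skimmer touches the ledge (contact force between skimmer and table above 0.5 N).
It fails at once if the bowl is shifted by more than 20 mm or tipped (distance of bowl_rim from where it was at the start of the episode above 0.02 m or angle between bowl_rim's own z axis and vertical above 0.2 rad).
It fails at once if the paddle is pulled out of its place (moved more than 20 mm) (distance of paddle from where it was at the start of the episode above 0.02 m).
It fails at once if another thing on the ledge is shifted by more than 20 mm (distance of any of pan, canister, saltpot, mill, oil, tumbler from where it was at the start of the episode above 0.02 m).
It also fails if it takes over 38 s, if anything falls off the work surface, if the arm or the gripper's body presses on something with over 40 N, if the wrist force passes 120 N, or if a joint passes its speed limit or range.

## Working session

There is one attempt and no reset: what is moved stays moved. The work goes in short steps, Python scripts to look and compute and a tool call to move; the robot and the scene stay as the last step left them, time stands still between calls to the robot, and variables do not carry over. Pictures are saved under pics/ and viewed, and the job is handed in when it is done.

Besides the shell and the picture viewer there is one more tool, called after "Call:" by a JSON object that holds its "op" and its "data", one argument or row to a line. jog_arm: Moves the arm, as the interface text tells. Its arguments: {"type":"object","properties":{"translation":{"type":"array","items":{"type":"array","items":{"type":"number"}}},"twist":{"type":"array","items":{"type":"number"}},"fingers":{"type":"number"},"grip_force":{"type":"number"}},"required":["translation","twist"]}

```bash
mkdir -p pics; python3 - <<'E'
from bench import status, eyes, ticket, robot
import cv2, numpy as np
print(status.read_state()); print([ (a,getattr(robot,a)) for a in dir(robot) if not a.startswith('_')])
for n in ["scene","top","wrist"]:
    c=eyes.calibration(n); print(n,{k:np.round(v,4).tolist() for k,v in c.items()})
    im=eyes.get_image(n); cv2.imwrite(f"pics/{n}0.png",im[:,:,::-1])
E
```

```text
{'clock': 0.0, 'q': array([ 1.27780967,  0.68999197, -0.19454884,  1.56633874,  0.15730028,
        0.90249056, -0.21510564]), 'dq': array([-7.80429321e-05,  6.59167289e-04, -1.31996809e-03,  1.13488944e-03,
       -1.11720281e-04, -1.62264814e-05, -1.79098468e-03]), 'tau': array([ 3.51013368e-04, -5.39608598e+01, -1.26586642e+00, -1.58540851e+01,
        9.22563340e-03,  9.47606459e-03, -1.48084007e-05]), 'ee_pos': array([ 0.20038984, -0.59132412,  0.23048135]), 'eef_rot': array([ 9.86672009e-01,  1.62719099e-01, -2.02925231e-04, -8.94629417e-04]), 'contact_force': array([-0.31953651,  1.13447703, -0.30489218]), 'wrist_torque': array([-0.000741  ,  0.00074422, -0.0319303 ]), 'gripper_width': 0.08562854357557659}
[('PlanningError', <class 'bench.PlanningError'>), ('grasp_offset', 0.0187)]
scene {'mtx': [[624.5275, 0.0, 310.3608], [0.0, 624.5275, 243.509], [0.0, 0.0, 1.0]], 'dist_coeffs': [-0.0544, 0.0, 0.0, 0.0, 0.0], 'R': [[0.1753, 0.9844, -0.0131], [0.7908, -0.1487, -0.5937], [-0.5865, 0.0937, -0.8045]], 't': [-0.0808, -0.2691, 2.1831]}
top {'mtx': [[506.7955, 0.0, 320.3635], [0.0, 506.7955, 241.2246], [0.0, 0.0, 1.0]], 'dist_coeffs': [-0.1393, 0.0, 0.0, 0.0, 0.0], 'R': [[0.0118, -0.9999, -0.0031], [-0.9895, -0.0112, -0.1441], [0.1441, 0.0048, -0.9896]], 't': [-0.0011, 0.5012, 1.2465]}
wrist {'mtx': [[342.3146, 0.0, 324.1952], [0.0, 342.3146, 241.3675], [0.0, 0.0, 1.0]], 'dist_coeffs': [-0.0167, 0.0, 0.0, 0.0, 0.0], 'T_tool_cam': [[-0.0005, -0.9466, -0.3225, 0.0836], [1.0, -0.0004, -0.0004, 0.0005], [0.0002, -0.3225, 0.9466, -0.1423], [0.0, 0.0, 0.0, 1.0]]}
```

View pics/scene0.png

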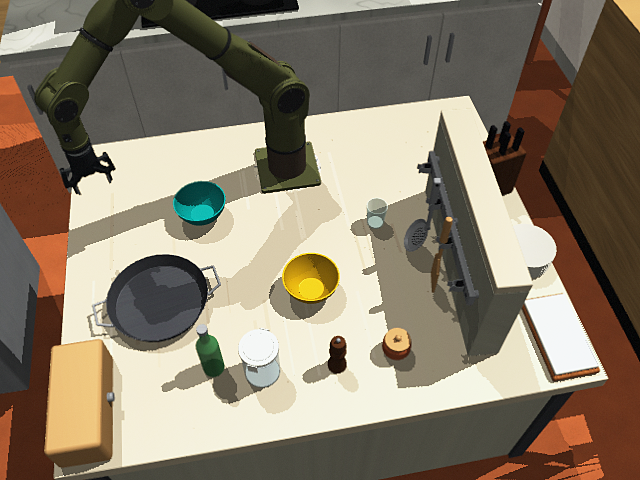

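View pics/top0.png

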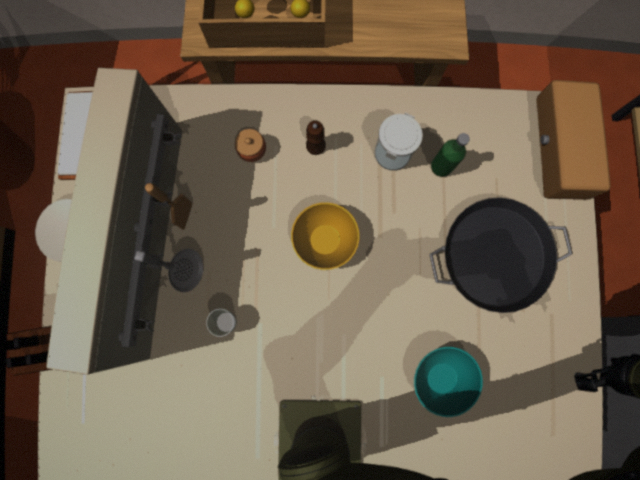

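View pics/wrist0.png

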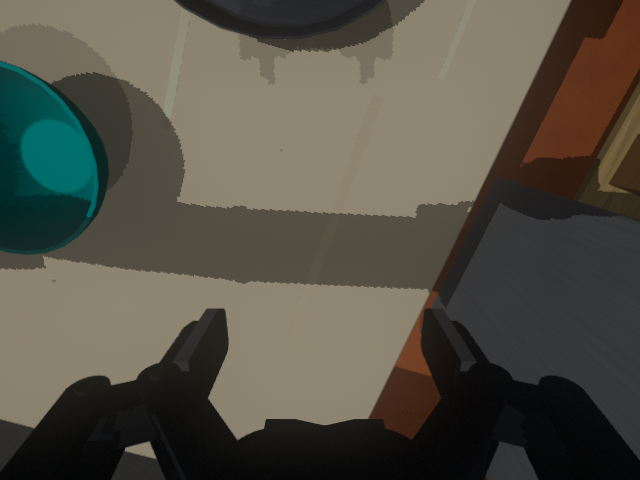

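The yellow bowl is at scene (310,278) and top (326,237). The turquoise look-alike at scene (200,202) is not meant. The skimmer is the steel one, with its dish at scene (416,235); the wooden one at (447,228) is the paddle. I'll enlarge these.

```bash
python3 - <<'E'
import cv2
a=cv2.imread('pics/scene0.png')[90:370,380:540]; cv2.imwrite('pics/cs.png',cv2.resize(a[50:210],None,fx=5,fy=3.75*5/3.75,interpolation=cv2.INTER_CUBIC)[:600] if 0 else cv2.resize(a[:,:],(342,600),interpolation=cv2.INTER_CUBIC))
a=cv2.imread('pics/scene0.png')[140:260,390:490]; cv2.imwrite('pics/cs2.png',cv2.resize(a,(500,600),interpolation=cv2.INTER_CUBIC))
a=cv2.imread('pics/top0.png')[170:310,80:260]; cv2.imwrite('pics/ct.png',cv2.resize(a,(720,560),interpolation=cv2.INTER_CUBIC))
E
```

```text
(no output)
```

View pics/cs2.png

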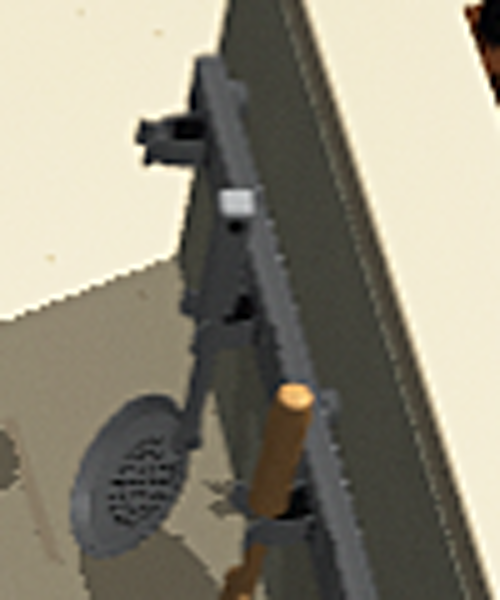

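View pics/ct.png

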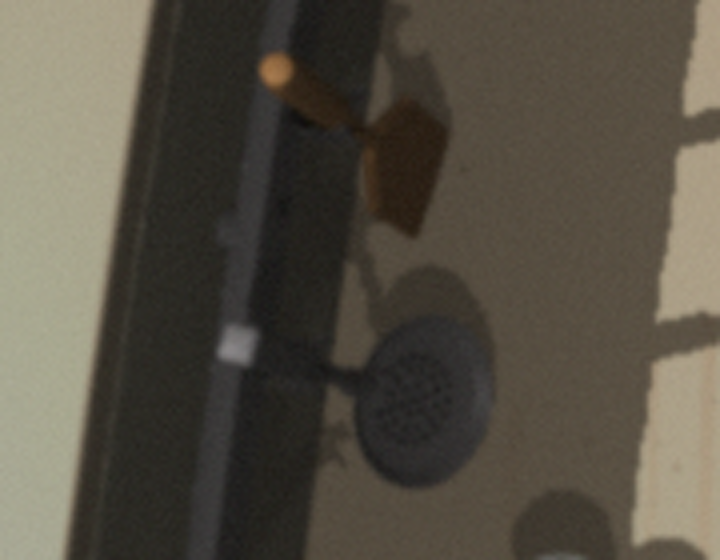

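View pics/cs.png

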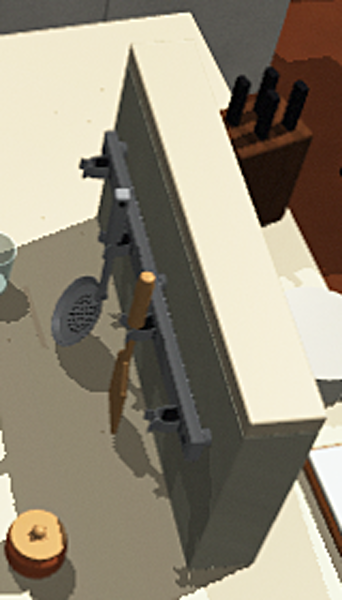

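```bash
cat > h.py <<'E'
import numpy as np, cv2
from bench import status, eyes, robot
def ray(n,p):
    c=eyes.calibration(n); u=cv2.undistortPoints(np.array([[p]],float),np.array(c['mtx']),np.array(c['dist_coeffs']))[0,0]
    R=np.array(c['R']);t=np.array(c['t']); return -R.T@t, R.T@np.r_[u,1]
def atz(n,p,z):
    o,d=ray(n,p); return o+d*(z-o[2])/d[2]
def tri(ps,pt):
    A=[];b=[]
    for n,p in(('scene',ps),('top',pt)):
        o,d=ray(n,p); d/=np.linalg.norm(d); P=np.eye(3)-np.outer(d,d); A.append(P);b.append(P@o)
    A=np.vstack(A);b=np.hstack(b); x=np.linalg.lstsq(A,b,rcond=None)[0]; return x,np.linalg.norm(A@x-b)
def proj(n,X):
    c=eyes.calibration(n); return cv2.projectPoints(np.array(X,float).reshape(-1,3),cv2.Rodrigues(np.array(c['R']))[0],np.array(c['t']),np.array(c['mtx']),np.array(c['dist_coeffs']))[0][:,0]
E
python3 - <<'E'
from h import *
np.set_printoptions(precision=4,suppress=True)
print('skim top',tri((437.4,180.4),(139.5,256.2)))
print('padd top',tri((449.2,219.2),(149.2,187.7)))
print('dish',tri((416,235),(186.2,270.5)))
for n,p in (('scene',(441.3,111)),('scene',(495.6,292.6)),('top',(137,70)),('top',(92,371))): print('wall',n,atz(n,p,.36))
for n,p in (('scene',(310.5,275)),('top',(326,236.5))): print('bowl',n,atz(n,p,.075))
for z in (.32,.323,.328): print(z,atz('scene',(437.4,180.4),z),atz('top',(139.5,256.2),z))
# bowl rim ellipses
for n in('scene','top'):
    im=cv2.imread(f'pics/{n}0.png'); h=cv2.cvtColor(im,cv2.COLOR_BGR2HSV); m=cv2.inRange(h,(18,140,60),(34,255,255)); 
    k,l,s,c=cv2.connectedComponentsWithStats(m); 
    for i in range(1,k):
        if s[i,4]>500: print(n,s[i],c[i])
E
```

```text
skim top (array([0.4261, 0.3657, 0.3152]), np.float64(9.640515725760613e-05))
padd top (array([0.5663, 0.3537, 0.3192]), np.float64(0.0005028550961876637))
dish (array([0.4199, 0.3372, 0.0652]), np.float64(0.0010412860802275336))
wall scene [0.2038 0.4391 0.36  ]
wall scene [0.8259 0.3774 0.36  ]
wall top [0.8072 0.3861 0.36  ]
wall top [0.2006 0.4329 0.36  ]
bowl scene [ 0.5114 -0.0075  0.075 ]
bowl top [ 0.5074 -0.0092  0.075 ]
0.32 [0.4302 0.3636 0.32  ] [0.4256 0.364  0.32  ]
0.323 [0.4327 0.3624 0.323 ] [0.4252 0.3629 0.323 ]
0.328 [0.4369 0.3603 0.328 ] [0.4247 0.361  0.328 ]
scene [ 282  253   58   51 2250] [310.3804 277.1018]
top [ 291  203   69   66 3566] [325.2681 235.3292]
```

```bash
cat >> h.py <<'E'
from scipy.spatial.transform import Rotation as Ro
def st():
    s=status.read_state(); R=Ro.from_quat(s['eef_rot']).as_matrix(); return s,np.array(s['ee_pos']),R
def plan(p,R,target,yaw,n):
    """rows from pose to TCP target with tool-x heading yaw(deg), n rows"""
    cur=np.degrees(np.arctan2(R[1,0],R[0,0])); dy=(yaw-cur+180)%360-180
    target=np.array(target,float)
    for i in range(n):
        a=np.radians(cur+dy*i/n); X=np.array([np.cos(a),np.sin(a),0]);Z=np.array([0,0,-1.]);Y=np.cross(Z,X)
        d=(target-p)/n; print(np.round([d@X,d@Y,d@Z],4).tolist(), round(-np.radians(dy/n),4))
E
python3 - <<'E'
from h import *
s,p,R=st(); print(p); plan(p,R,(.40,-.38,.40),40,6); print()
R2=Ro.from_euler('z',40,degrees=True).as_matrix()
plan(np.array((.40,-.38,.40)),R2,(.50,-.05,.42),65,6); print()
R2=Ro.from_euler('z',65,degrees=True).as_matrix()
plan(np.array((.50,-.05,.42)),R2,(.43,.25,.42),85,5)
print(atz('scene',(376,205),.085),atz('top',(219,321),.085))
E
```

```text
[ 0.20042423 -0.59147033  0.2306605 ]
[0.0428, -0.0227, -0.0282] -0.0619
[0.0441, -0.02, -0.0282] -0.0619
[0.0453, -0.0172, -0.0282] -0.0619
[0.0463, -0.0144, -0.0282] -0.0619
[0.0471, -0.0115, -0.0282] -0.0619
[0.0477, -0.0086, -0.0282] -0.0619

[0.0481, -0.0314, -0.0033] -0.0727
[0.0503, -0.0278, -0.0033] -0.0727
[0.0522, -0.0241, -0.0033] -0.0727
[0.0538, -0.0203, -0.0033] -0.0727
[0.0551, -0.0163, -0.0033] -0.0727
[0.0561, -0.0123, -0.0033] -0.0727

[0.0485, -0.038, 0.0] -0.0698
[0.051, -0.0346, 0.0] -0.0698
[0.0533, -0.0309, 0.0] -0.0698
[0.0553, -0.0271, 0.0] -0.0698
[0.0571, -0.0232, 0.0] -0.0698
[0.29611436 0.24035022 0.085     ] [0.29764157 0.24568402 0.085     ]
```

Call:
{"op": "jog_arm", "data": {
  "translation": [
    [0.043, -0.022, -0.03],
    [0.044, -0.02, -0.03],
    [0.045, -0.017, -0.03],
    [0.046, -0.014, -0.03],
    [0.047, -0.011, -0.03]
  ],
  "twist": [-0.065, -0.065, -0.065, -0.065, -0.065],
  "fingers": 0,
  "grip_force": 60
}}

```text
clock: 0.78
ee_pos: [0.3669, -0.4153, 0.3821]
eef_rot: [0.947, 0.321, -0.0, -0.0]
contact_force: [-0.2, -0.1, -0.5]
gripper_width: 0.0857
```

Call:
{"op": "jog_arm", "data": {
  "translation": [
    [0.048, -0.031, -0.005],
    [0.05, -0.028, -0.005],
    [0.052, -0.024, -0.005],
    [0.054, -0.02, -0.005],
    [0.055, -0.016, -0.005]
  ],
  "twist": [-0.075, -0.075, -0.075, -0.075, -0.075]
}}

```text
clock: 1.4
ee_pos: [0.4614, -0.1446, 0.4064]
eef_rot: [0.871, 0.492, -0.0, 0.0]
contact_force: [2.0, -0.3, -0.2]
gripper_width: 0.0851
```

```bash
python3 - <<'E'
from h import *
s,p,R=st(); print(p); plan(p,R,(.43,.23,.42),85,7)
E
```

```text
[ 0.46140307 -0.14459297  0.40638625]
[0.0435, -0.0314, -0.0019] -0.0649
[0.0455, -0.0285, -0.0019] -0.0649
[0.0472, -0.0255, -0.0019] -0.0649
[0.0488, -0.0224, -0.0019] -0.0649
[0.0502, -0.0192, -0.0019] -0.0649
[0.0513, -0.0159, -0.0019] -0.0649
[0.0522, -0.0125, -0.0019] -0.0649
```

Call:
{"op": "jog_arm", "data": {
  "translation": [
    [0.045, -0.032, -0.003],
    [0.047, -0.029, -0.003],
    [0.049, -0.026, -0.003],
    [0.05, -0.022, -0.003],
    [0.052, -0.018, -0.003]
  ],
  "twist": [-0.09, -0.09, -0.09, -0.09, -0.09]
}}

```text
clock: 2.02
ee_pos: [0.4284, 0.1287, 0.4213]
eef_rot: [0.739, 0.674, -0.0, 0.0]
contact_force: [1.9, -0.3, 0.6]
gripper_width: 0.0853
```

```bash
python3 - <<'E'
from h import *
s,p,R=st(); print(p,s['eef_rot'],s['q']); plan(p,R,(.43,.25,.42),85,5)
cv2.imwrite('pics/w1.png',eyes.get_image('wrist')[:,:,::-1])
E
```

```text
[0.42843095 0.128695   0.42131117] [ 7.38694454e-01  6.74040388e-01 -1.12257952e-04  2.17264952e-04] [ 0.12403748  0.28737451 -0.70487267  1.73491144  0.19944944  1.19232068
 -0.72628998]
[0.0242, -0.0019, 0.0003] -0.0008
[0.0242, -0.0019, 0.0003] -0.0008
[0.0242, -0.0019, 0.0003] -0.0008
[0.0242, -0.0018, 0.0003] -0.0008
[0.0242, -0.0018, 0.0003] -0.0008
```

View pics/w1.png

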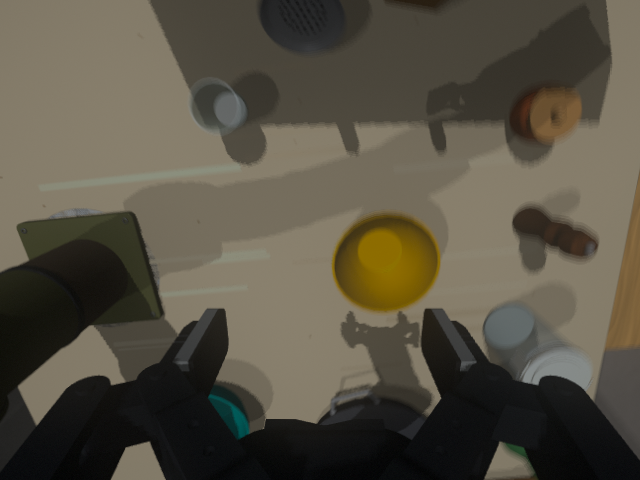

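Call:
{"op": "jog_arm", "data": {
  "translation": [
    [0.028, -0.002, 0.0],
    [0.028, -0.002, 0.0],
    [0.028, -0.002, 0.0],
    [0.028, -0.002, 0.0],
    [0.028, -0.002, 0.0]
  ],
  "twist": [0, 0, 0, 0, 0]
}}

```text
clock: 2.7
ee_pos: [0.4322, 0.268, 0.4209]
eef_rot: [0.74, 0.673, -0.0, 0.0]
contact_force: [0.5, -1.1, 0.7]
gripper_width: 0.0854
```

```bash
cat >> h.py <<'E'
def wray(px,p,R):
    c=eyes.calibration('wrist'); u=cv2.undistortPoints(np.array([[px]],float),np.array(c['mtx']),np.array(c['dist_coeffs']))[0,0]
    T=np.array(c['T_tool_cam']); return p+R@T[:3,3], R@T[:3,:3]@np.r_[u,1]
def watz(px,p,R,z):
    o,d=wray(px,p,R); return o+d*(z-o[2])/d[2]
def wproj(X,p,R):
    c=eyes.calibration('wrist');T=np.linalg.inv(np.array(c['T_tool_cam'])); Xt=(np.array(X,float).reshape(-1,3)-p)@R; Xc=Xt@T[:3,:3].T+T[:3,3]
    return cv2.projectPoints(Xc,np.zeros(3),np.zeros(3),np.array(c['mtx']),np.array(c['dist_coeffs']))[0][:,0]
E
python3 - <<'E'
from h import *
p0=np.array([0.42843095,0.128695,0.42131117]); R0=Ro.from_quat([ 7.38694454e-01,6.74040388e-01,-1.12257952e-04,2.17264952e-04]).as_matrix()
print('bowl wrist',watz((386,262),p0,R0,.075))
s,p,R=st(); print(p,s['eef_rot'],s['q'])
im=eyes.get_image('wrist')[:,:,::-1]; cv2.imwrite('pics/w2.png',im)
print(wproj([[.427,.364,.322]],p,R))
E
```

```text
bowl wrist [0.51333136 0.0028751  0.075     ]
[0.43220743 0.26796196 0.42094453] [ 7.39744521e-01  6.72887687e-01 -4.26090637e-04  1.51515467e-04] [-0.18068526  0.3979733  -0.71318181  1.58328379  0.26958424  1.262187
 -1.03242608]
[[301.59730711 105.26762667]]
```

View pics/w2.png

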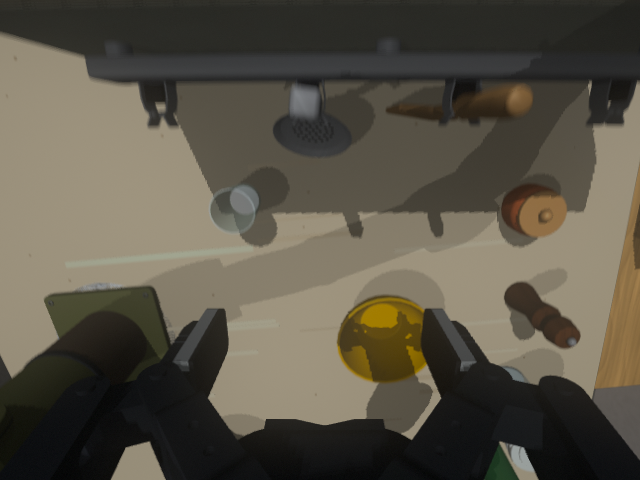

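```bash
python3 - <<'E'
from h import *
a=cv2.imread('pics/w2.png')[50:190,230:400]; cv2.imwrite('pics/cw2.png',cv2.resize(a,(680,560),interpolation=cv2.INTER_CUBIC))
E
```

```text
(no output)
```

View pics/cw2.png

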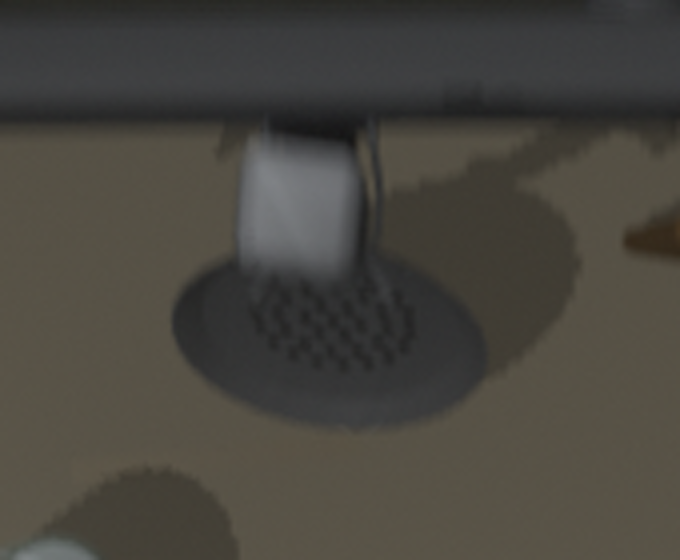

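```bash
python3 - <<'E'
from h import *
from scipy.optimize import least_squares
p=np.array([0.43220743,0.26796196,0.42094453]); R=Ro.from_quat([ 7.39744521e-01,6.72887687e-01,-4.26090637e-04,1.51515467e-04]).as_matrix()
crop=np.array([(172,318),(488,355),(355,430),(215,380),(440,405),(203,275),(455,285)])/4+[230,50]
topc=np.array((301,207))/4+[230,50]
th=np.linspace(0,2*np.pi,181)
def pts(v):
    x,y,z,yaw=v; Q=Ro.from_euler('z',yaw).as_matrix(); c=np.array([x,y,z])
    u=np.array([0,np.sin(np.radians(35)),np.cos(np.radians(35))])
    rim=np.array([0,-.0315,-.2051])+.055*(np.cos(th)[:,None]*[1,0,0]+np.sin(th)[:,None]*u)
    top=np.array([[0,0,.045]]); return c+rim@Q.T, c+top@Q.T
def f(v):
    rim,top=pts(v); q=wproj(rim,p,R); d=np.sqrt(((crop[:,None]-q[None])**2).sum(2)).min(1)
    a=wproj(top,p,R)[0]-topc
    b=proj('scene',top)[0]-[437.4,180.4]; c=proj('top',top)[0]-[139.5,256.2]
    e=proj('top',rim.mean(0))[0]-[186.2,270.5]; g=proj('scene',rim.mean(0))[0]-[416,235]
    return np.r_[d,a,b*1.5,c*2,e,g,(v[2]-.278)/.001]
for y0 in(-.3,0,.2):
    r=least_squares(f,[.427,.364,.278,y0]); print(r.x,np.degrees(r.x[3]),r.cost); 
print(np.round(f(r.x),1))
E
```

```text
[ 0.42860388  0.36637234  0.27568275 -0.16863699] -9.66218756077702 22.17959430408689
[ 0.42860389  0.36637228  0.27568277 -0.16863445] -9.662042011964976 22.179594265336014
[ 0.42860402  0.36637219  0.2756828  -0.16863665] -9.662168237470688 22.179594210559472
[ 0.2  0.6  0.5  3.   2.   0.3  1.1 -1.5 -0.5  1.2 -1.1 -2.4 -3.1 -0.
 -1.7 -0.3  0.1 -2.3]
```

```bash
python3 - <<'E'
from h import *
s,p,R=st(); plan(p,R,(.428,.365,.38),79.5,5)
E
```

```text
[0.0184, -0.0023, 0.0082] 0.0187
[0.0183, -0.0026, 0.0082] 0.0187
[0.0183, -0.003, 0.0082] 0.0187
[0.0182, -0.0033, 0.0082] 0.0187
[0.0182, -0.0037, 0.0082] 0.0187
```

Call:
{"op": "jog_arm", "data": {
  "translation": [
    [0.023, -0.003, 0.01],
    [0.023, -0.003, 0.01],
    [0.023, -0.004, 0.01],
    [0.022, -0.005, 0.01],
    [0.0, 0.0, 0.0]
  ],
  "twist": [0.023, 0.023, 0.023, 0.023, 0]
}}

```text
clock: 3.38
ee_pos: [0.428, 0.3606, 0.3802]
eef_rot: [0.769, 0.639, -0.001, -0.0]
contact_force: [-0.1, 0.2, 0.7]
gripper_width: 0.0856
```

```bash
python3 - <<'E'
from h import *
s,p,R=st(); print(p,np.degrees(np.arctan2(R[1,0],R[0,0])),s['contact_force'])
im=eyes.get_image('wrist')[:,:,::-1]; cv2.imwrite('pics/w3.png',im)
im=eyes.get_image('scene')[:,:,::-1]; cv2.imwrite('pics/s3.png',cv2.resize(im[100:300,330:530],(600,600),interpolation=cv2.INTER_CUBIC))
E
```

```text
[0.42795026 0.36056703 0.38020614] 79.50175638050446 [-0.10346998  0.20973824  0.66677337]
```

View pics/w3.png

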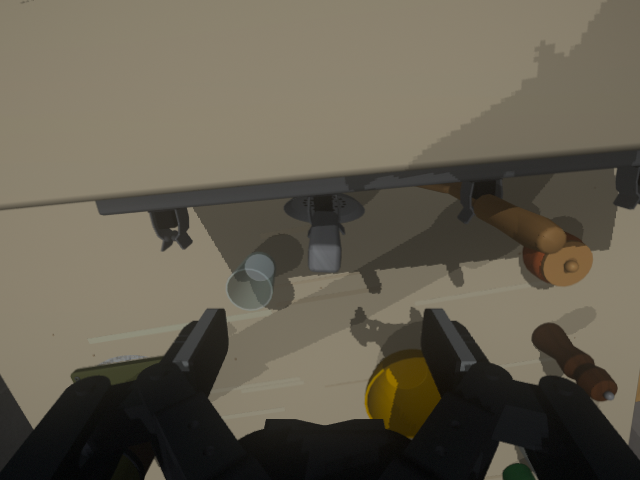

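View pics/s3.png

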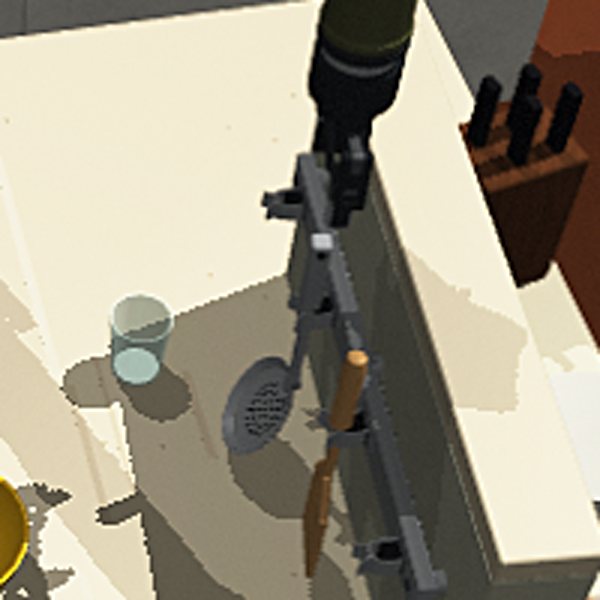

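```bash
python3 - <<'E'
from h import *
a=cv2.imread('pics/w3.png')[180:300,270:390]; cv2.imwrite('pics/cw3.png',cv2.resize(a,(600,600),interpolation=cv2.INTER_CUBIC))
s,p,R=st()
for z in(.318,.323): print(watz((324.5,258.5),p,R,z))
print(wproj([p+[0,0,-.06]],p,R))
E
```

```text
[0.43020756 0.35998861 0.318     ]
[0.4305689  0.36195154 0.323     ]
[[323.27651469 262.07072072]]
```

View pics/cw3.png

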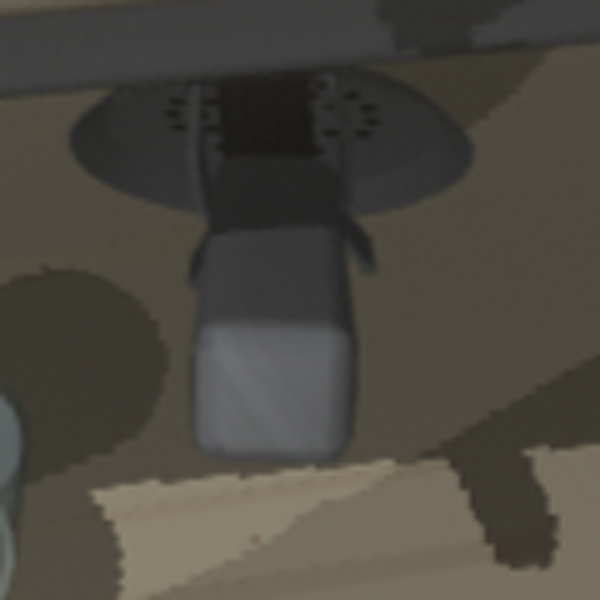

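Call:
{"op": "jog_arm", "data": {
  "translation": [
    [0.001, 0.002, 0.03],
    [0.001, 0.0, 0.03],
    [0.0, 0.0, 0.03],
    [0.0, 0.0, 0.023],
    [0.0, 0.0, 0.0]
  ],
  "twist": [0, 0, 0, 0, 0]
}}

```text
clock: 4.1
ee_pos: [0.4315, 0.3592, 0.2673]
eef_rot: [0.77, 0.638, -0.002, 0.001]
contact_force: [-0.4, 0.6, 1.0]
gripper_width: 0.0852
```

```bash
python3 - <<'E'
from h import *
s,p,R=st(); print(p,np.degrees(np.arctan2(R[1,0],R[0,0])),s['contact_force'])
im=eyes.get_image('wrist')[:,:,::-1]; cv2.imwrite('pics/w4.png',im)
im=eyes.get_image('scene')[:,:,::-1]; cv2.imwrite('pics/s4.png',cv2.resize(im[100:300,330:530],(600,600),interpolation=cv2.INTER_CUBIC))
E
```

```text
[0.43145634 0.35921871 0.26731656] 79.26188535710746 [-0.40678956  0.5732918   1.013423  ]
```

View pics/w4.png

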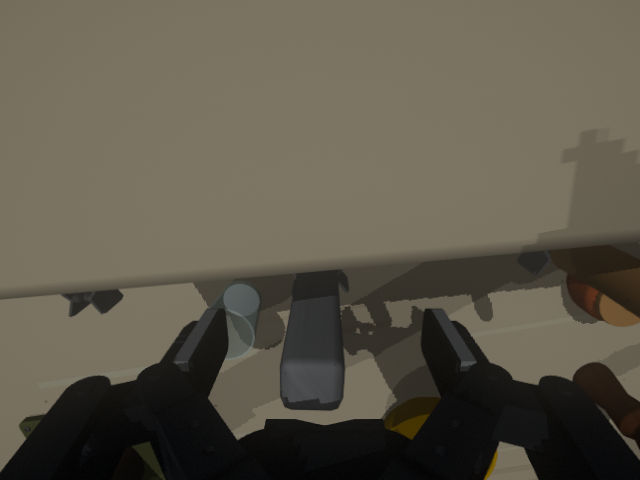

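View pics/s4.png

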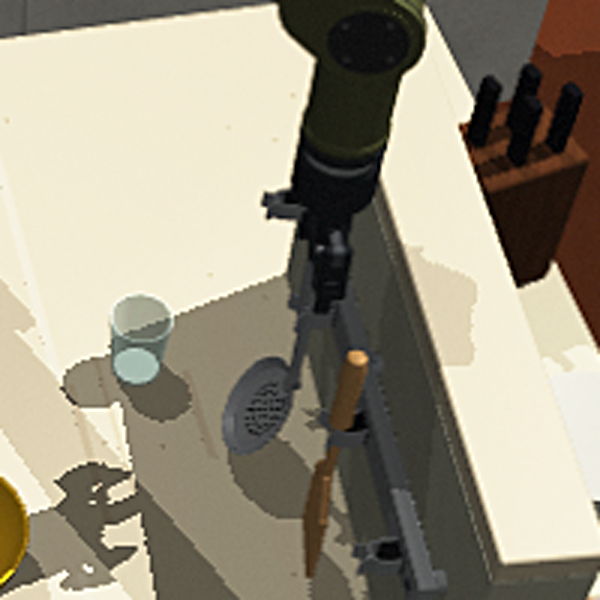

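```bash
python3 - <<'E'
from h import *
s,p,R=st()
a=watz((312,384),p,R,.323); print(a,(a-p)@R)
E
```

```text
[0.42951737 0.36622969 0.323     ] [ 0.00456608 -0.00340417 -0.05368477]
```

Call:
{"op": "jog_arm", "data": {
  "translation": [
    [0.002, -0.002, 0.0],
    [0.001, -0.001, 0.0],
    [0.0, 0.0, 0.0],
    [0.0, 0.0, 0.0],
    [0.0, 0.0, 0.0]
  ],
  "twist": [0, 0, 0, 0, 0]
}}

```text
clock: 4.82
ee_pos: [0.4289, 0.3649, 0.2682]
eef_rot: [0.77, 0.638, -0.0, 0.0]
contact_force: [0.8, -0.8, -0.6]
gripper_width: 0.0853
```

Call:
{"op": "jog_arm", "data": {
  "translation": [
    [0, 0, 0],
    [0, 0, 0],
    [0, 0, 0],
    [0, 0, 0],
    [0, 0, 0]
  ],
  "twist": [0, 0, 0, 0, 0],
  "fingers": 255,
  "grip_force": 120
}}

```text
clock: 5.45
ee_pos: [0.4287, 0.3649, 0.2685]
eef_rot: [0.77, 0.638, -0.0, 0.0]
contact_force: [-1.4, -0.4, 3.9]
gripper_width: 0.0197
```

Call:
{"op": "jog_arm", "data": {
  "translation": [
    [0, 0, 0],
    [0, 0, 0],
    [0, 0, 0],
    [0, 0, 0],
    [0, 0, 0]
  ],
  "twist": [0, 0, 0, 0, 0]
}}

```text
clock: 6.08
ee_pos: [0.4287, 0.365, 0.2685]
eef_rot: [0.77, 0.638, -0.0, 0.0]
contact_force: [-1.4, -1.4, 4.8]
gripper_width: 0.0196
```

```bash
python3 - <<'E'
from h import *
s,p,R=st(); print(p,np.degrees(np.arctan2(R[1,0],R[0,0])),s['contact_force'],s['wrist_torque'],s['gripper_width'])
im=eyes.get_image('wrist')[:,:,::-1]; cv2.imwrite('pics/w5.png',im)
E
```

```text
[0.42869986 0.36497867 0.26845886] 79.35372074779609 [-1.40820547 -1.3865716   4.83476183] [-0.34085132  0.50092391  0.0115713 ] 0.019644076914101933
```

View pics/w5.png

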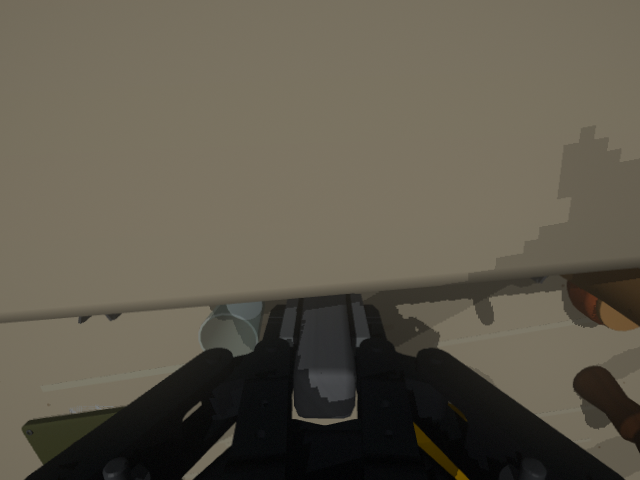

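Call:
{"op": "jog_arm", "data": {
  "translation": [
    [-0.01, 0.001, 0],
    [-0.01, 0.001, 0],
    [-0.01, 0.001, 0],
    [-0.01, 0.001, 0],
    [-0.01, 0.001, 0]
  ],
  "twist": [0, 0, 0, 0, 0]
}}

```text
clock: 6.75
ee_pos: [0.4245, 0.3138, 0.2682]
eef_rot: [0.77, 0.638, -0.0, 0.0]
contact_force: [0.8, -0.1, -1.6]
gripper_width: 0.0198
```

```bash
python3 - <<'E'
from h import *
s,p,R=st(); print(p,np.degrees(np.arctan2(R[1,0],R[0,0])),s['contact_force'],s['wrist_torque'],s['gripper_width'])
im=eyes.get_image('scene')[:,:,::-1]; cv2.imwrite('pics/s6.png',cv2.resize(im[100:300,330:530],(600,600),interpolation=cv2.INTER_CUBIC))
E
```

```text
[0.4245365  0.31375987 0.26815623] 79.31993401158333 [ 0.82345768 -0.0631269  -1.58040015] [ 0.05049142 -0.05133375 -0.01362647] 0.019794627450569133
```

View pics/s6.png

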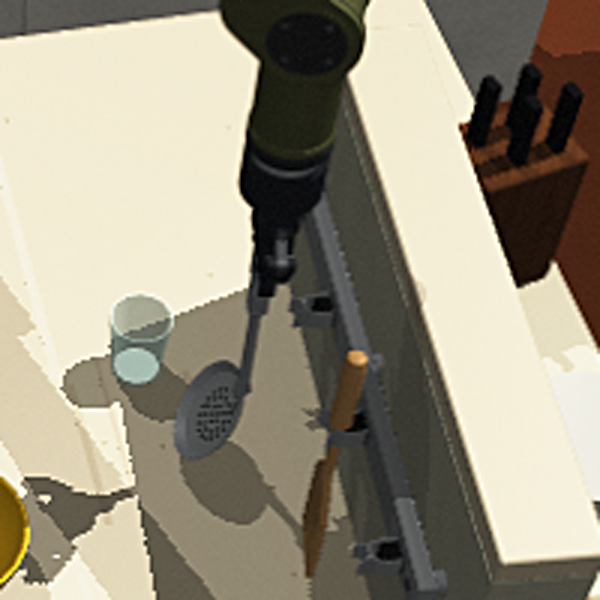

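Call:
{"op": "jog_arm", "data": {
  "translation": [
    [0, 0, -0.03],
    [0, 0, -0.05],
    [0, 0, -0.05],
    [0, 0, -0.05],
    [0, 0, -0.05]
  ],
  "twist": [0, 0, -0.03, -0.04, -0.03]
}}

```text
clock: 7.42
ee_pos: [0.4243, 0.3145, 0.5]
eef_rot: [0.736, 0.677, 0.0, 0.0]
contact_force: [0.4, -0.2, -1.9]
gripper_width: 0.0195
```

```bash
python3 - <<'E'
from h import *
s,p,R=st(); print(p,np.degrees(np.arctan2(R[1,0],R[0,0])),s['contact_force'],s['q']); plan(p,R,(.43,.39,.496),85,3)
im=eyes.get_image('scene')[:,:,::-1]; cv2.imwrite('pics/s7.png',cv2.resize(im[60:260,330:530],(600,600),interpolation=cv2.INTER_CUBIC))
E
```

```text
[0.42426903 0.31454243 0.49999443] 85.14627391817181 [ 0.35018572 -0.21400136 -1.86229683] [-0.27942853  0.39583852 -0.73074375  1.34821793  0.26134989  1.49412986
 -1.07552687]
[0.0252, -0.0002, 0.0013] 0.0009
[0.0252, -0.0002, 0.0013] 0.0009
[0.0252, -0.0003, 0.0013] 0.0009
```

View pics/s7.png

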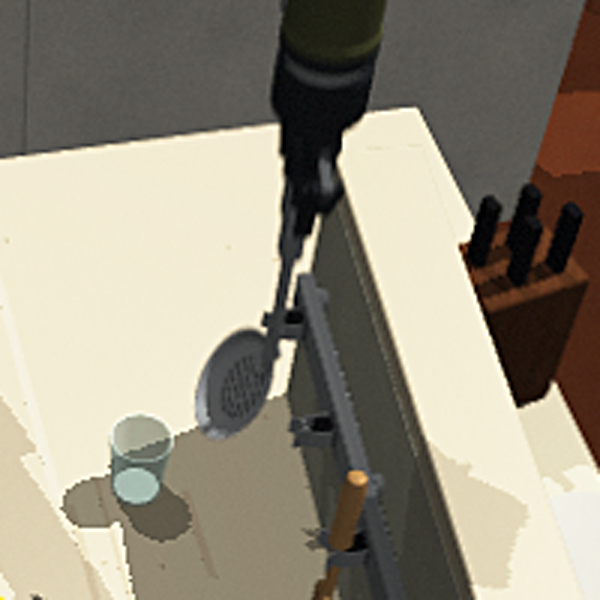

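Call:
{"op": "jog_arm", "data": {
  "translation": [
    [0.025, 0, 0],
    [0.025, 0, 0],
    [0.025, 0, 0],
    [0.01, 0, 0],
    [0.01, 0, 0]
  ],
  "twist": [0, 0, 0, 0, 0]
}}

```text
clock: 8.1
ee_pos: [0.4329, 0.4094, 0.4981]
eef_rot: [0.737, 0.676, -0.0, 0.0]
contact_force: [0.3, -0.7, -1.9]
gripper_width: 0.0197
```

Call:
{"op": "jog_arm", "data": {
  "translation": [
    [0.009, 0, 0.0005],
    [0.009, 0, 0.001],
    [0.009, 0, 0.001],
    [0.009, 0, 0.0015],
    [0.009, 0, 0.002]
  ],
  "twist": [0, 0, 0, 0, 0]
}}

```text
clock: 8.72
ee_pos: [0.4372, 0.4515, 0.4924]
eef_rot: [0.738, 0.675, -0.002, 0.003]
contact_force: [-0.9, -7.6, 2.7]
gripper_width: 0.0199
```

```bash
python3 - <<'E'
from h import *
s,p,R=st(); print(p,np.degrees(np.arctan2(R[1,0],R[0,0])),s['contact_force'],s['wrist_torque'],s['q'])
im=eyes.get_image('scene')[:,:,::-1]; cv2.imwrite('pics/s8.png',cv2.resize(im[60:260,330:530],(600,600),interpolation=cv2.INTER_CUBIC))
E
```

```text
[0.43720006 0.45152523 0.49236681] 84.92518385343337 [-0.85913337 -7.56004051  2.73963319] [-2.57283411  0.41109913  0.02812943] [-0.56364874  0.58288497 -0.69030692  1.044718    0.36174317  1.62887171
 -1.2361146 ]
```

View pics/s8.png

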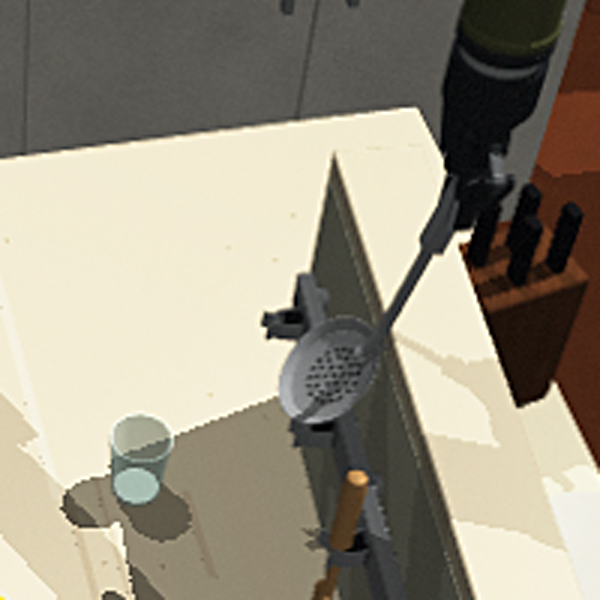

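Call:
{"op": "jog_arm", "data": {
  "translation": [
    [0.012, 0, 0.002],
    [0.012, 0, 0.0045],
    [0.012, 0, 0.006],
    [0.012, 0, 0.007],
    [0.012, 0, 0.009]
  ],
  "twist": [0, 0, 0, 0, 0]
}}

```text
clock: 9.4
ee_pos: [0.4424, 0.5141, 0.464]
eef_rot: [0.737, 0.676, 0.0, 0.001]
contact_force: [0.4, -3.5, 6.7]
gripper_width: 0.0198
```

```bash
python3 - <<'E'
from h import *
s,p,R=st(); print(p,np.degrees(np.arctan2(R[1,0],R[0,0])),s['contact_force'],s['wrist_torque'],s['q'])
im=eyes.get_image('scene')[:,:,::-1]; cv2.imwrite('pics/s9.png',cv2.resize(im[60:260,330:530],(600,600),interpolation=cv2.INTER_CUBIC))
E
```

```text
[0.4423818  0.51408461 0.46398886] 85.01235285694483 [ 0.36536367 -3.52627168  6.66176136] [-2.07134784 -0.16826733  0.08463394] [-0.66515996  0.67935137 -0.66921881  0.93449486  0.40271756  1.636664
 -1.27577989]
```

View pics/s9.png

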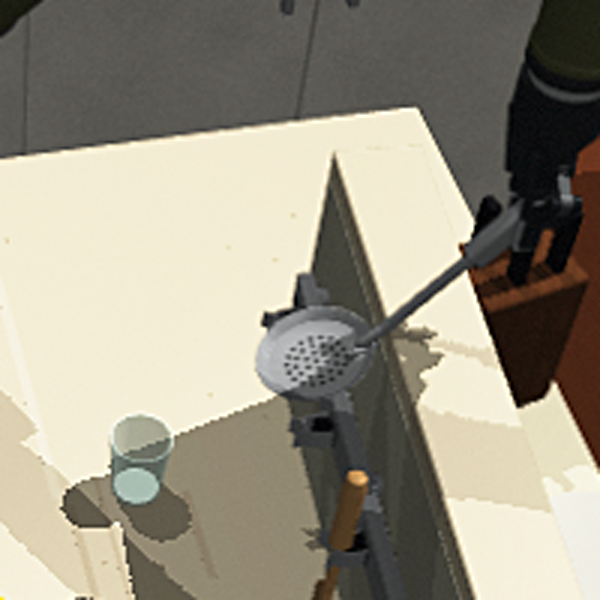

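Call:
{"op": "jog_arm", "data": {
  "translation": [
    [0.007, 0, 0.0075],
    [0.007, 0, 0.007],
    [0.006, 0, 0.007],
    [0.005, 0, 0.007],
    [0.0, 0, 0.0]
  ],
  "twist": [0, 0, 0, 0, 0]
}}

```text
clock: 10.07
ee_pos: [0.4434, 0.5398, 0.4343]
eef_rot: [0.737, 0.676, -0.0, -0.001]
contact_force: [-1.0, -2.7, 0.1]
gripper_width: 0.0197
```

```bash
python3 - <<'E'
from h import *
s,p,R=st(); print(p,np.degrees(np.arctan2(R[1,0],R[0,0])),s['contact_force'],s['wrist_torque'],s['q'])
for n in('scene','top'):
    im=eyes.get_image(n)[:,:,::-1]; cv2.imwrite(f'pics/{n}10.png',im)
im=cv2.imread('pics/scene10.png'); cv2.imwrite('pics/s10.png',cv2.resize(im[60:260,380:580],(600,600),interpolation=cv2.INTER_CUBIC))
im=cv2.imread('pics/top10.png'); cv2.imwrite('pics/t10.png',cv2.resize(im[180:340,40:220],(675,600),interpolation=cv2.INTER_CUBIC))
E
```

```text
[0.4433918  0.53981616 0.43426368] 85.12800801611066 [-1.04455982 -2.69991393  0.12970254] [-0.91190737  0.15396758 -0.05375628] [-0.69692997  0.72607641 -0.66156852  0.92627578  0.41906201  1.60153963
 -1.29562576]
```

View pics/s10.png

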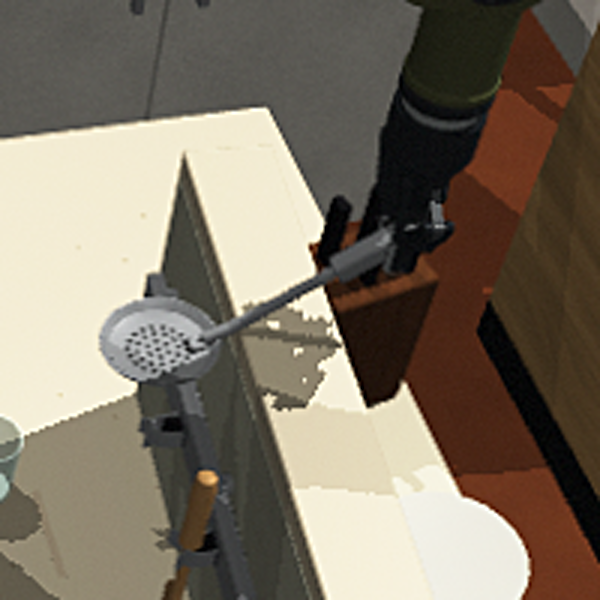

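View pics/t10.png

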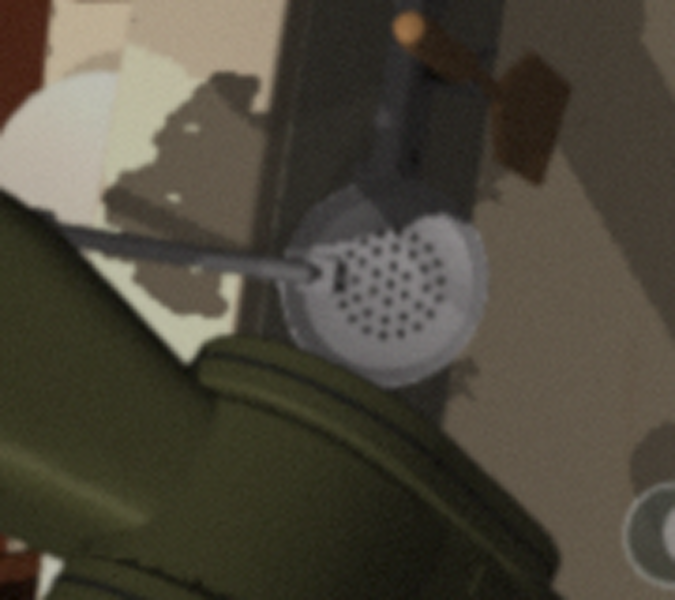

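Call:
{"op": "jog_arm", "data": {
  "translation": [
    [0.0, 0, -0.01],
    [0.0, 0, -0.015],
    [-0.01, 0, -0.015],
    [-0.01, 0, -0.01],
    [0.0, 0, 0.0]
  ],
  "twist": [0, 0, 0, 0, 0]
}}

```text
clock: 10.8
ee_pos: [0.4427, 0.5185, 0.487]
eef_rot: [0.737, 0.676, 0.002, -0.0]
contact_force: [0.8, 1.0, -2.3]
gripper_width: 0.0195
```

```bash
python3 - <<'E'
from h import *
s,p,R=st(); print(p,np.degrees(np.arctan2(R[1,0],R[0,0])),s['contact_force'],s['wrist_torque'],s['eef_rot'])
for n in('scene','top'):
    im=eyes.get_image(n)[:,:,::-1]; cv2.imwrite(f'pics/{n}11.png',im)
im=cv2.imread('pics/scene11.png'); cv2.imwrite('pics/s11.png',cv2.resize(im[80:200,390:540],(750,600),interpolation=cv2.INTER_CUBIC))
im=cv2.imread('pics/top11.png'); cv2.imwrite('pics/t11.png',cv2.resize(im[190:310,70:190],(600,600),interpolation=cv2.INTER_CUBIC))
E
```

```text
[0.44270646 0.51845696 0.48704516] 84.99251134265253 [ 0.81441195  1.02859268 -2.27280849] [ 0.17742821 -0.05228043  0.02200123] [ 7.37321394e-01  6.75540448e-01  1.50055225e-03 -1.13892810e-04]
```

View pics/s11.png

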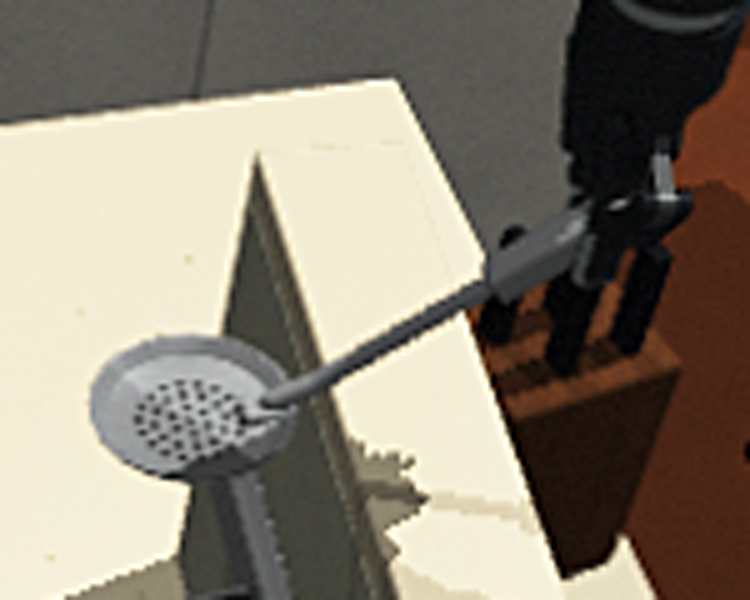

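View pics/t11.png

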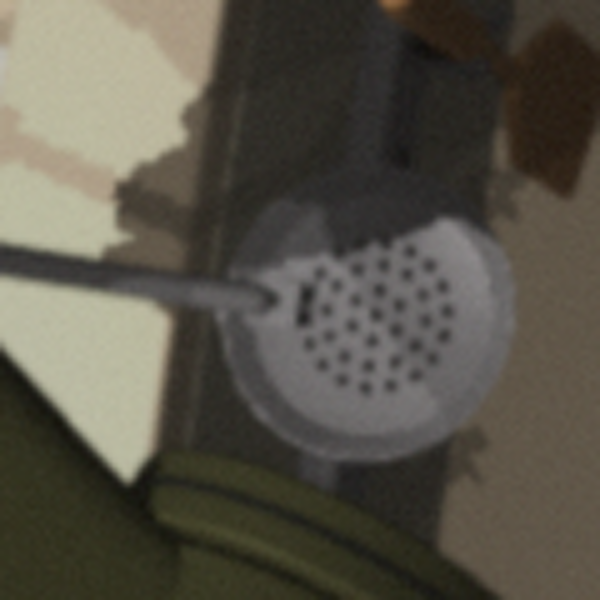

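```bash
cat > fit.py <<'E'
from h import *
from scipy.optimize import least_squares
th=np.linspace(0,2*np.pi,361)
def fit(ps,pt,c0):
    def rim(v):
        Q=Ro.from_euler('xy',v[3:5]).as_matrix(); return v[:3]+.055*np.c_[np.cos(th),np.sin(th),0*th]@Q.T
    def f(v):
        r=rim(v); o=[]
        for n,q in(('scene',ps),('top',pt)):
            if len(q): o.append(np.sqrt(((np.array(q)[:,None]-proj(n,r)[None])**2).sum(2)).min(1))
        return np.hstack(o)
    best=None
    for a in(-.2,0,.2):
        for b in(-.2,0,.2):
            r=least_squares(f,np.r_[c0,a,b]); best=r if best is None or r.cost<best.cost else best
    v=best.x; nrm=Ro.from_euler('xy',v[3:5]).as_matrix()[:,2]
    print('centre',np.round(v[:3],4),'normal',np.round(nrm,3),'tilt deg',np.degrees(np.arccos(nrm[2])),'cost',best.cost)
    return v
E
python3 - <<'E'
from fit import *
s=np.array([(90,405),(195,335),(180,480),(115,360),(115,455),(275,360),(298,400),(270,460)])/5+[390,80]
t=np.array([(517,310),(370,462),(218,320),(265,425),(470,415),(480,225)])/5+[70,190]
fit(s,t,[.43,.33,.41])
_,p,R=st(); g=p+[0,0,.0187]; print('pred centre (theta55,a9)',g-R[:,0]*.193+[0,0,-.097])
E
```

```text
Traceback (most recent call last):
  File "fit.py", line 15, in fit
    r=least_squares(f,np.r_[c0,a,b]); best=r if best is None or r.cost<best.cost else best
  File "fit.py", line 10, in f
    if len(q): o.append(np.sqrt(((np.array(q)[:,None]-proj(n,r)[None])**2).sum(2)).min(1))
                                                      ~~~~^^^^^
  File "h.py", line 14, in proj
    c=eyes.calibration(n); return cv2.projectPoints(np.array(X,float).reshape(-1,3),cv2.Rodrigues(np.array(c['R']))[0],np.array(c['t']),np.array(c['mtx']),np.array(c['dist_coeffs']))[0][:,0]
ValueError: time passes only in moves, steps and waits
```

```bash
sed -i '2a import functools\nC=functools.lru_cache(None)(eyes.calibration)' h.py; sed -i 's/c=eyes.calibration(/c=C(/' h.py
python3 - <<'E'
from fit import *
s=np.array([(90,405),(195,335),(180,480),(115,360),(115,455),(275,360),(298,400),(270,460)])/5+[390,80]
t=np.array([(517,310),(370,462),(218,320),(265,425),(470,415),(480,225)])/5+[70,190]
fit(s,t,[.43,.33,.41])
_,p,R=st(); g=p+[0,0,.0187]; print('pred centre (theta55,a9)',g-R[:,0]*.193+[0,0,-.097])
E
```

```text
centre [0.4239 0.33   0.3951] normal [-0.055 -0.097  0.994] tilt deg 6.408001912761549 cost 0.9065120801651145
pred centre (theta55,a9) [0.4256594  0.32656021 0.40689078]
```

The dish holds, but it is about 5° short of level (centre around z 0.395). There is plenty of time, so I'll push about 5° more against the wall edge.

Call:
{"op": "jog_arm", "data": {
  "translation": [
    [0.01, 0, 0.015],
    [0.01, 0, 0.018],
    [0.004, 0, 0.014],
    [0.003, 0, 0.01],
    [0.002, 0, 0.008]
  ],
  "twist": [0, 0, 0, 0, 0]
}}

```text
clock: 11.52
ee_pos: [0.4446, 0.5478, 0.4208]
eef_rot: [0.737, 0.676, 0.0, 0.0]
contact_force: [-1.0, 0.5, 7.2]
gripper_width: 0.0194
```

Call:
{"op": "jog_arm", "data": {
  "translation": [
    [0.0, 0, -0.0],
    [0.0, 0, -0.015],
    [0.0, 0, -0.02],
    [-0.01, 0, -0.02],
    [-0.01, 0, 0.0]
  ],
  "twist": [0, 0, 0, 0, 0]
}}

```text
clock: 12.15
ee_pos: [0.4429, 0.529, 0.4763]
eef_rot: [0.737, 0.676, 0.002, -0.001]
contact_force: [0.2, 0.1, -2.2]
gripper_width: 0.02
```

```bash
python3 - <<'E'
from h import *
s,p,R=st(); print(p,np.degrees(np.arctan2(R[1,0],R[0,0])),s['contact_force'],s['wrist_torque'],s['eef_rot'])
for n in('scene','top'):
    im=eyes.get_image(n)[:,:,::-1]; cv2.imwrite(f'pics/{n}12.png',im)
im=cv2.imread('pics/scene12.png'); cv2.imwrite('pics/s12.png',cv2.resize(im[80:200,390:540],(750,600),interpolation=cv2.INTER_CUBIC))
im=cv2.imread('pics/top12.png'); cv2.imwrite('pics/t12.png',cv2.resize(im[190:310,70:190],(600,600),interpolation=cv2.INTER_CUBIC))
E
```

```text
[0.44294145 0.52899092 0.47634884] 85.07463972777197 [ 0.21587278  0.12762715 -2.16385254] [ 0.16049952 -0.027309    0.00061578] [ 0.73683647  0.67606857  0.00161203 -0.00084375]
```

View pics/s12.png

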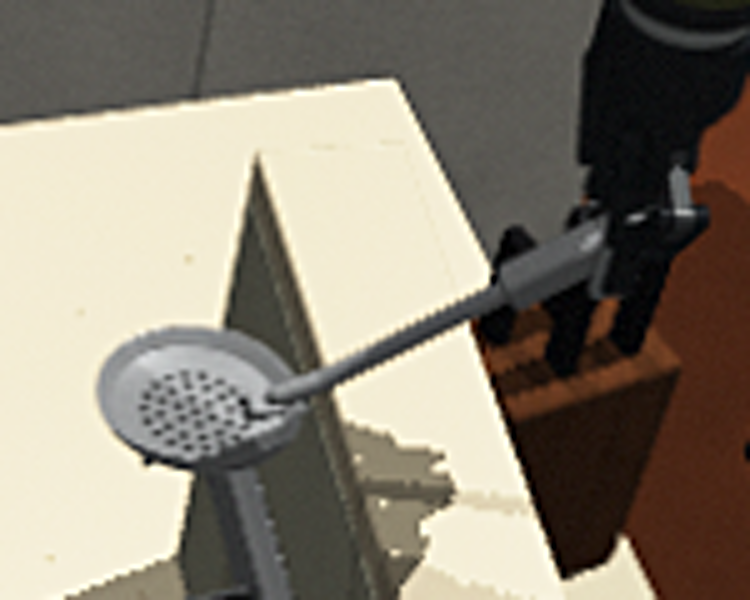

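View pics/t12.png

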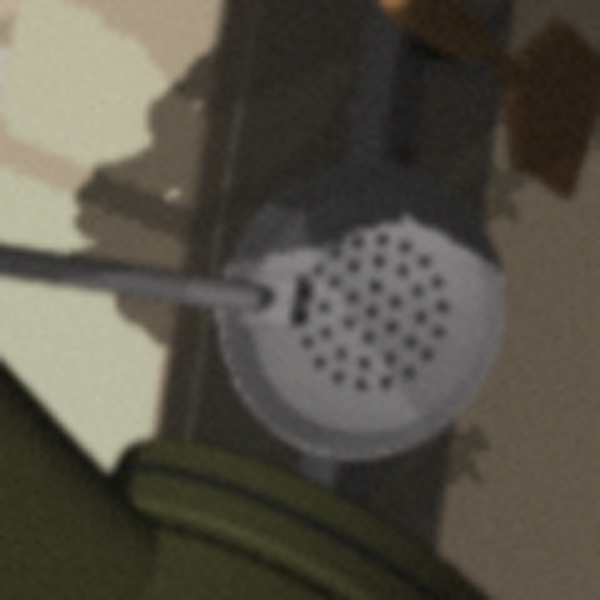

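```bash
python3 - <<'E'
from fit import *
s=np.array([(97,392),(195,326),(175,461),(118,350),(230,469),(255,342),(135,440),(300,412)])/5+[390,80]
t=np.array([(506,310),(370,460),(216,315),(265,425),(460,420)])/5+[70,190]
v=fit(s,t,[.43,.33,.41])
_,p,R=st(); g=p+[0,0,.0187]; print((v[:3]-g)@R)
for th in (50,52,54,56,58,60):
    t_=np.radians(th); e=np.radians(55-th); print(th,'out',.169*np.sin(t_)+.055*np.cos(e),'down',.169*np.cos(t_)+.055*np.sin(e))
E
```

```text
centre [0.4238 0.3302 0.4032] normal [-0.083  0.026  0.996] tilt deg 5.003950400955782 cost 3.3957483454356505
[-0.19829388 -0.00258103  0.09085365]
50 out 0.1842522192821533 down 0.11342467188814637
52 out 0.1880984417710376 down 0.10692526692339817
54 out 0.19171549528296764 down 0.10029558999147856
56 out 0.19509897299540357 down 0.09354371833250562
58 out 0.19824475266193756 down 0.08667787806204973
60 out 0.20114900163461613 down 0.07970643414887882
```

Call:
{"op": "jog_arm", "data": {
  "translation": [
    [-0.015, 0.002, 0],
    [-0.03, 0.008, 0],
    [-0.04, 0.012, 0],
    [-0.04, 0.014, 0],
    [-0.04, 0.014, 0]
  ],
  "twist": [0, 0, 0, 0, 0]
}}

```text
clock: 12.88
ee_pos: [0.4789, 0.3583, 0.4744]
eef_rot: [0.737, 0.676, -0.0, -0.0]
contact_force: [0.5, -0.6, -1.5]
gripper_width: 0.0198
```

Call:
{"op": "jog_arm", "data": {
  "translation": [
    [-0.04, 0.014, 0.0],
    [-0.04, 0.014, 0.01],
    [-0.04, 0.014, 0.02],
    [-0.03, 0.012, 0.02],
    [-0.015, 0.005, 0.01]
  ],
  "twist": [0, 0, 0, 0, 0]
}}

```text
clock: 13.5
ee_pos: [0.5236, 0.1876, 0.4136]
eef_rot: [0.738, 0.675, -0.001, -0.0]
contact_force: [0.5, 1.0, -1.3]
gripper_width: 0.0194
```

```bash
python3 - <<'E'
from h import *
s,p,R=st(); print(p,np.degrees(np.arctan2(R[1,0],R[0,0])),s['contact_force'],s['wrist_torque'],s['q'])
for n in('scene','top'):
    im=eyes.get_image(n)[:,:,::-1]; cv2.imwrite(f'pics/{n}13.png',im)
E
```

```text
[0.52361681 0.18762656 0.41356964] 84.91812847756154 [ 0.49697875  0.98505056 -1.26380256] [ 0.14518656 -0.00349223  0.01088484] [-0.0041765   0.48758212 -0.71688747  1.46622843  0.32420714  1.31130396
 -0.83589477]
```

View pics/scene13.png

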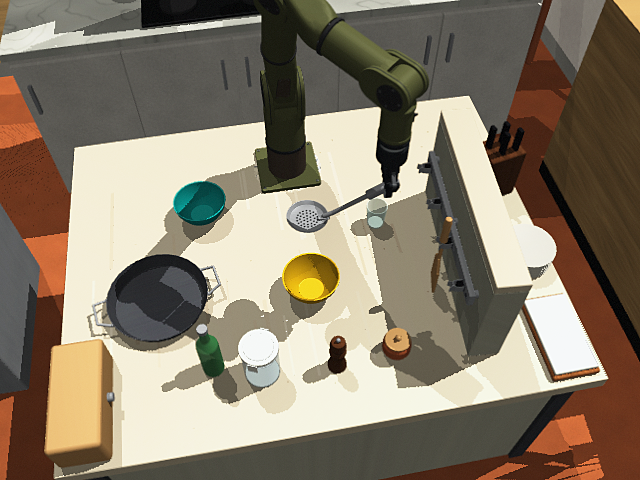

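View pics/top13.png

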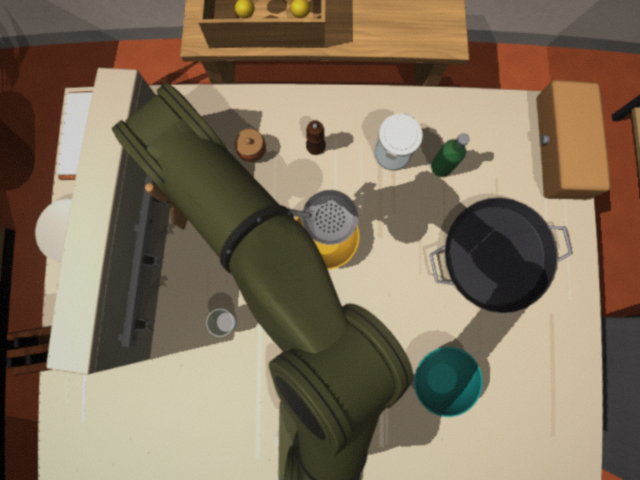

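The skimmer is over the bowl area and still level. The paddle, at scene (447,228), has not moved. I'll measure the dish and bowl rim in enlarged crops.

```bash
python3 - <<'E'
import cv2
C=lambda f,x,y,w,h,o:cv2.imwrite(o,cv2.resize(cv2.imread(f)[y:y+h,x:x+w],None,fx=5,fy=5,interpolation=cv2.INTER_CUBIC))
C('pics/scene13.png',270,180,140,120,'pics/a.png'); C('pics/top13.png',280,180,100,100,'pics/b.png'); C('pics/top0.png',280,190,100,100,'pics/c.png')
E
```

```text
(no output)
```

View pics/a.png

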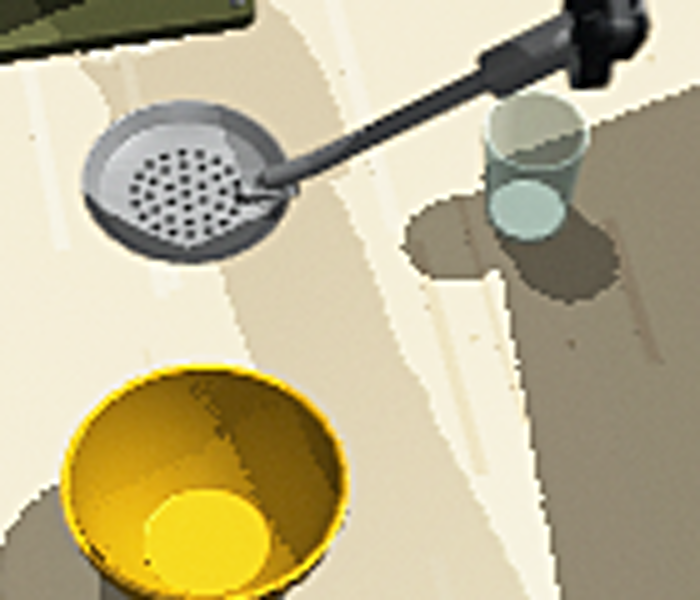

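View pics/b.png

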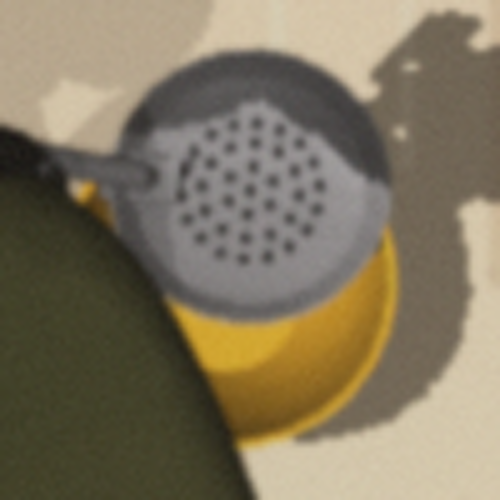

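View pics/c.png

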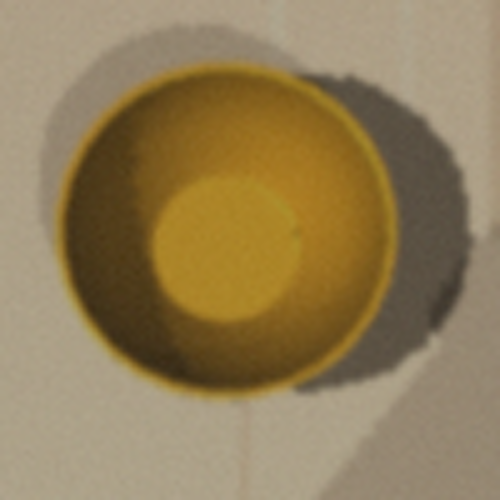

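```bash
python3 - <<'E'
from fit import *
s=np.array([(83,185),(185,100),(297,190),(190,263),(100,230),(255,245),(105,140),(260,125)])/5+[270,180]
t=np.array([(250,48),(391,185),(250,322),(350,85),(150,105),(355,285),(170,290)])/5+[280,180]
v=fit(s,t,[.51,0,.34])
_,p,R=st(); g=p+[0,0,.0187]; print('dish rel TCP (world)',v[:3]-p,'in tool from grasp',(v[:3]-g)@R)
# bowl
bs=np.array([(62,480),(349,480),(205,366),(100,410),(310,405)])/5+[270,180]
bt=np.array([(58,230),(398,230),(228,62),(228,397),(108,110),(350,110),(108,350),(348,350)])/5+[280,190]
def f(q,ps,n):
    r=np.c_[q[0]+.085*np.cos(th),q[1]+.085*np.sin(th),0*th+.075]; return np.sqrt(((ps[:,None]-proj(n,r)[None])**2).sum(2)).min(1)
for n,ps in(('scene',bs),('top',bt)):
    r=least_squares(f,[.505,-.01],args=(ps,n)); print(n,r.x,r.cost)
E
```

```text
centre [ 0.505  -0.0141  0.34  ] normal [-0.013  0.01   1.   ] tilt deg 0.9399888670789728 cost 13.347017927978964
dish rel TCP (world) [-0.01841112 -0.20227442 -0.07387618] in tool from grasp [-0.20293407 -0.00023619  0.09296217]
scene [ 0.52025013 -0.00723324] 0.3958971027495957
top [ 0.50976557 -0.00803282] 1.136555270718576
```

Call:
{"op": "jog_arm", "data": {
  "translation": [
    [0.002, 0.002, 0.01],
    [0.002, 0.002, 0.025],
    [0.002, 0.002, 0.03],
    [0.001, 0.002, 0.03],
    [0.0, 0.0, 0.03]
  ],
  "twist": [0, 0, 0, 0, 0]
}}

```text
clock: 14.22
ee_pos: [0.5316, 0.1991, 0.2897]
eef_rot: [0.736, 0.677, 0.001, -0.001]
contact_force: [0.4, 0.4, -1.8]
gripper_width: 0.0196
```

Call:
{"op": "jog_arm", "data": {
  "translation": [
    [0, 0, 0.03],
    [0, 0, 0.025],
    [0, 0, 0.015],
    [0, 0, 0.008],
    [0, 0, 0.0]
  ],
  "twist": [0, 0, 0, 0, 0]
}}

```text
clock: 14.85
ee_pos: [0.5318, 0.1968, 0.2124]
eef_rot: [0.737, 0.676, 0.0, -0.0]
contact_force: [-0.3, 0.3, -1.3]
gripper_width: 0.0194
```

```bash
python3 - <<'E'
from h import *
s,p,R=st(); print(p,np.degrees(np.arctan2(R[1,0],R[0,0])),s['contact_force'],s['wrist_torque'],s['dq'])
for n in('scene','top','wrist'):
    im=eyes.get_image(n)[:,:,::-1]; cv2.imwrite(f'pics/{n}14.png',im)
C=lambda f,x,y,w,h,o:cv2.imwrite(o,cv2.resize(cv2.imread(f)[y:y+h,x:x+w],None,fx=5,fy=5,interpolation=cv2.INTER_CUBIC))
C('pics/scene14.png',265,210,140,110,'pics/a4.png'); C('pics/top14.png',280,190,100,100,'pics/b4.png')
E
```

```text
[0.5318244  0.19684615 0.21236715] 85.11087233880666 [-0.28540614  0.28311057 -1.25711148] [ 1.89177748e-01  2.52760267e-05 -2.27811728e-02] [ 0.00716181 -0.01375132 -0.00759545 -0.01255593 -0.00168355  0.00762183
  0.00336797]
```

View pics/a4.png

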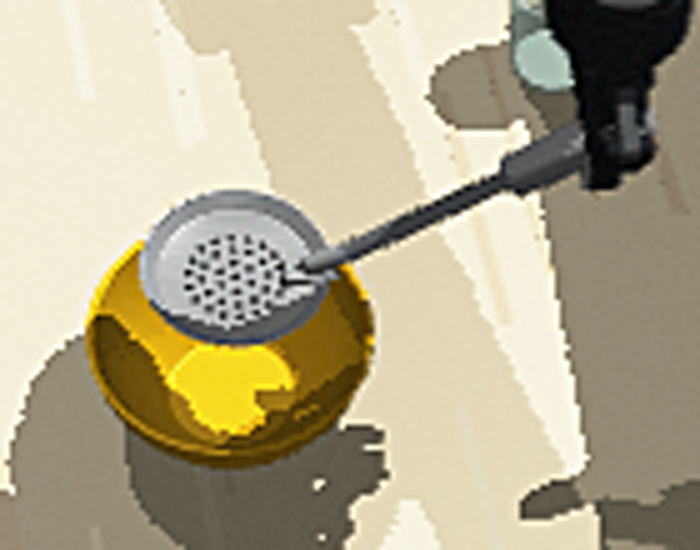

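View pics/b4.png

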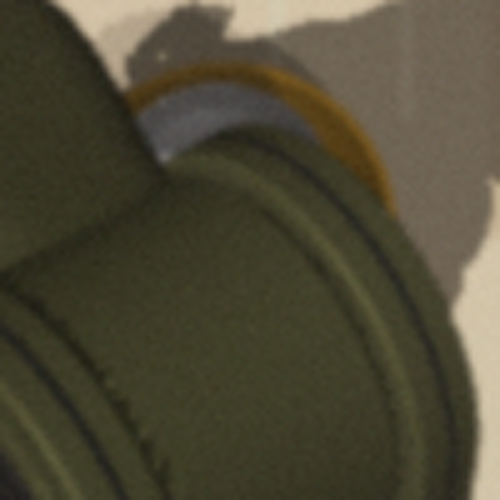

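View pics/wrist14.png

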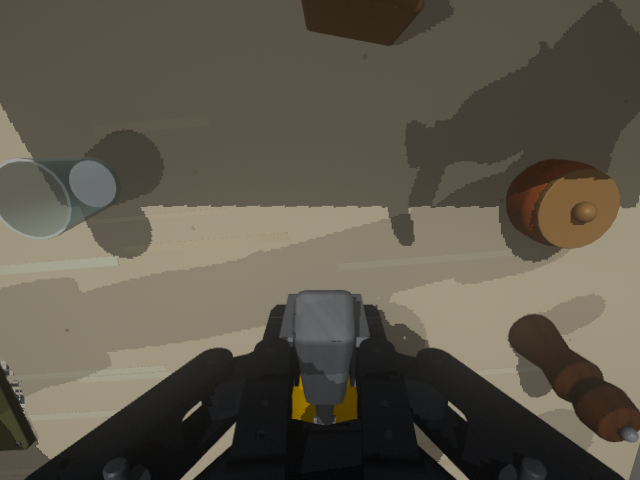

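```bash
python3 - <<'E'
from fit import *
s=np.array([(140,265),(235,190),(330,275),(230,345),(160,215),(160,318),(290,205),(295,325)])/5+[265,210]
t=np.array([(225,80),(170,100),(285,98)])/5+[280,190]
v=fit(s,t,[.51,0,.14])
v=fit(s,[],[.51,0,.14])
print(atz('scene',(312,263.4),.1385))
E
```

```text
centre [ 0.5137 -0.0044  0.1384] normal [-0.041  0.039  0.998] tilt deg 3.227309890239991 cost 1.3830679486471418
centre [ 0.4988 -0.0012  0.1163] normal [-0.017  0.015  1.   ] tilt deg 1.264378725676933 cost 0.2584170717646414
[ 0.51501521 -0.00299537  0.1385    ]
```

Call:
{"op": "jog_arm", "data": {
  "translation": [
    [0, 0, 0],
    [0, 0, 0],
    [0, 0, 0],
    [0, 0, 0],
    [0, 0, 0]
  ],
  "twist": [0, 0, 0, 0, 0]
}}

```text
clock: 15.62
ee_pos: [0.5318, 0.1962, 0.2123]
eef_rot: [0.737, 0.676, 0.0, 0.0]
contact_force: [-0.2, -0.5, -1.0]
gripper_width: 0.0197
```

Call:
{"op": "jog_arm", "data": {
  "translation": [
    [0, 0, 0],
    [0, 0, 0],
    [0, 0, 0],
    [0, 0, 0],
    [0, 0, 0]
  ],
  "twist": [0, 0, 0, 0, 0]
}}

```text
clock: 16.25
ee_pos: [0.5318, 0.1962, 0.2123]
eef_rot: [0.737, 0.676, -0.0, 0.0]
contact_force: [-0.3, -0.6, -1.5]
gripper_width: 0.0196
```

```bash
python3 - <<'E'
from h import *
s,p,R=st(); print(s['clock'],p,s['contact_force'],np.abs(s['dq']).max())
im=eyes.get_image('scene')[:,:,::-1]; cv2.imwrite('pics/scene15.png',im)
a=cv2.imread('pics/scene14.png'); d=cv2.absdiff(a,im).max(2)[235:285,285:340]; print('diff px',(d>40).sum())
cv2.imwrite('pics/s15.png',im)
E
```

```text
16.25 [0.53178549 0.19620648 0.21227546] [-0.26464336 -0.63379402 -1.51707531] 0.0014205904963531678
diff px 119
```

View pics/s15.png

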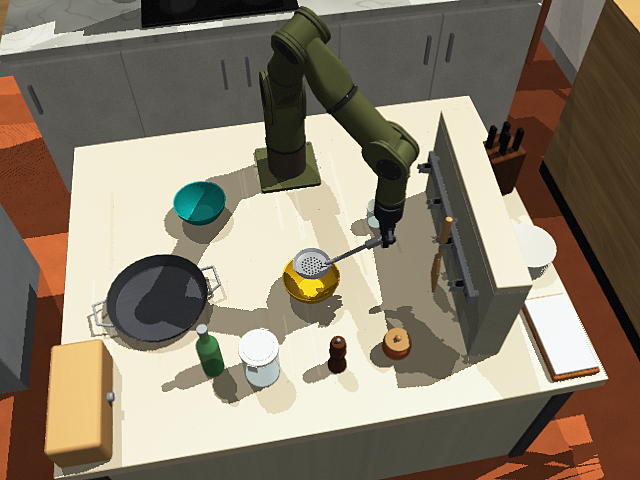

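Call:
{"op": "jog_arm", "data": {
  "translation": [
    [0, 0, 0],
    [0, 0, 0],
    [0, 0, 0],
    [0, 0, 0],
    [0, 0, 0]
  ],
  "twist": [0, 0, 0, 0, 0]
}}

```text
clock: 16.92
ee_pos: [0.5318, 0.1962, 0.2123]
eef_rot: [0.737, 0.676, -0.0, 0.0]
contact_force: [-0.5, -0.3, -2.2]
gripper_width: 0.0198
```

```bash
python3 - <<'E'
from h import *
im=eyes.get_image('scene')[:,:,::-1]; cv2.imwrite('pics/scene16.png',im)
C=lambda im:cv2.cvtColor(np.ascontiguousarray(im),cv2.COLOR_BGR2GRAY).astype(np.float32)[240:282,288:334]
g=[C(cv2.imread(f'pics/scene{i}.png')) for i in(14,15,16)]
print(cv2.phaseCorrelate(g[0],g[1]),cv2.phaseCorrelate(g[1],g[2]), (abs(g[1]-g[2])>40).sum(),(abs(g[1]-g[0])>40).sum())
E
```

```text
((0.196689702964143, 0.572050687037688), 1.003606563254639) ((0.013538978776185928, 0.48915658383763017), 0.99780336185186) 0 96
```

```bash
python3 -c "
from bench import ticket; print(ticket.job_done())"
```

```text
the job is handed in; nothing more can be done
None
```

The skimmer is out of its clip and held level over the yellow bowl, and I handed the job in at about 17 s of the 38 s allowed. No verdict came back.

- **Levelling:** The gripper can only turn about the vertical. I drew the skimmer out with a 120 N grip, then tilted it about 55° in the fingers by leaning its shaft on the wall's top edge. The first push was about 5° short, so I pushed a second time.
- **Position:** My last fit put the dish centre at (0.514, -0.004, 0.138) m. The bowl's axis is at about (0.513, -0.007), so the dish is within a few millimetres of centre and about 63 mm above the rim.
- **Level:** I measured 1–3° of tilt; the limit is 12°.
- **Steadiness:** The last two scene pictures show no visible change around the dish. The grip opening stayed near 20 mm, and the only force was the skimmer's weight, about 2 N.
- **Everything else:** The bowl, the paddle and the other things look unmoved in the last pictures.

Some checks disagreed:
- The scene and top cameras differ by about 10 mm on the bowl's x. I used a value in between, and either one keeps the dish well inside the 30 mm limit.
- A fit from the scene camera alone put the dish about 20 mm lower and 15 mm off in x. With only one view, depth is poorly fixed, and it would still be in range.
- An image-shift check suggested about half a pixel of movement, but no pixel around the dish changed noticeably between those two pictures.

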